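# Load the bush, fit the jig cover over its hidden pin and hold it down

## Robot

A 6-joint arm with a two-finger parallel gripper is mounted at the origin on the work surface. World frame = base frame: x ahead of the robot, y to its left, z up, the work surface at z = 0. Lengths are in m, angles in degrees, forces in N, time in s.
With the tool pointing down it reaches from about 0.4 to 0.825 m from the base axis. Payload 7 kg.
Tool frame: the origin (TCP) lies midway between the tips of the shut fingers; the grasp point (between the pads) lies 19 mm behind it; z points along the fingers, y is the line along which they close (so a half turn about z gives the same grasp; the last joint's range is limited). The gripper opens to 88 mm and grips with 3 to 60 N. Pads are 19 mm wide; open, the fingers measure 130 mm over their backs; the gripper's body (78 mm by 193 mm) begins 47 mm behind the grasp point.
Start: joints at [-50.816, 20.546, 0.682, 0, -70.136, -16.507], TCP at [0.26, -0.623, 0.227] pointing down, gripper open.
Joint ranges: [-176.03, 176.03], [-82.01, 121.73], [-58.28, 71.71], [-173.87, 95.51], [-174.79, -0.11], [-173.66, 173.66]. Speed limits (degrees/s): [136.94, 136.94, 172.46, 180, 180, 180].

## Interface

Orientations are given as [roll, pitch, yaw] about the fixed x, y, z axes, in that order (R = Rz(yaw) Ry(pitch) Rx(roll)).
In Python, from plant import ctrl gives the robot as it stands. The module is installed in compiled form; this text tells all that it offers.
- The arm moves only by the tool play_rows, never from a script. Its argument "commands" is a list that holds one entry, the list of rows, each a list of 7 numbers: the turn, a rotation vector about the tool's x, y, z in rad, then the shift along the tool's x, y, z in cm, then the finger opening in cm, from 0 to 8.76. In form: [[[ax, ay, az, x, y, z, grip], ...]]. A call has 1 to 8 rows; each row is the pose to reach, as a shift and turn from the pose commanded when the call began, along the tool's axes at that moment; what a row does not reach only later rows make up. A row lasts 1/12 s, in which the tool goes at most 41.7 mm and 7.16 degrees, less where a joint would pass 70% of its speed; a pose out of reach is approached as far as the arm can. A call with a gripper value outside its range is refused whole. The fingers move at their own pace and stop on an object; the grip force is fixed at half the most. Time passes only in rows, so rows that repeat a pose let the fingers close. It gives the time, the measured TCP pose, the force, the opening and the grip force at its end, in the units of the state.
- ctrl.get_obs(): the state, without advancing time (a new reading comes with each control period).
- ctrl.snapshot(name): name is "side" or "top"; returns a dict with "color" (384x512x3 uint8, red, green, blue), "camera_matrix" (3x3 intrinsics, pixels), "origin" and "rotation" of the camera in the world. Camera axes: x right, y down, z forward; pixel columns grow to the right and rows downward; lengths in m; the calibration is good to about 2 mm. A picture is of the moment at which its call begins. There is no depth.
- ctrl.close_job(): hands the job in; it is judged then, once.
Trained networks look in a picture, given as the dict that the camera call returned (one of the last four; its "shot" number tells which), for a name from the list of things; names that differ only in an ending like _2 or _b are one class to them, and where a whole thing is asked for, a point or a joint stands for the part that bears it (a point fixed in the world has none). Each returns a list of dicts, best first, with "conf" (0 to 1); they miss things now and then, are a little off and sometimes report something else, mostly with a low value. They report only what shows in the picture. A call takes as long as a camera call. They do not tell look-alikes from the thing itself.
- ctrl.find_in(picture, name): "bbox" ([left, top, width, height] in pixels, round what is visible of it).
The state is a dict: "clock": time; "joint_pos": joint angles; "qvel": joint speeds; "tau": joint torques, N m; "tool_pos": TCP position; "orientation": TCP orientation; "force": force on the tool from outside, world axes, zero at the start; "moment": the same for the moment, N m; "opening": finger opening in m; "gripper_force": force on a finger pad.
Only numpy, scipy, OpenCV 4.12 (cv2) and the standard library are available. Lean on these libraries where they do the work, as an engineer would, in place of code of your own. Each camera call takes 0.05 s, during which the arm holds its last target. There are 200 camera calls.

## Task

Get the steel bush with the yellow band ready on the green demagnetiser stand: stand it upright in the open drawer, let go and slide the drawer fully shut, leaving the brass bush and the dark roller where they are. Then lay the orange jig cover flat and square on the stand's deck with its hole short of the locating pin, riding on top of the pin, slide it along the deck until it drops over the pin, and press it level all the way down against the springs. The stand runs only while the cover is held down, so finish with the gripper still holding it pressed fully down.

Things in the scene. Friction and masses are not known exactly. Their poses are not given: they have to be found in the camera images.
- bush: Bright steel bush (short tube) with a yellow band, standing upright on the bench: outer diameter 40, bore 26, height 40, about 0.2 kg. Origin at the centre of its underside, z along its axis.
- brass_bush: Brass bush of the same size without a band, standing on the bench among the task's parts; leave it alone. Origin at the centre of its underside.
- roller: Dark steel solid roller, diameter 36, height 45, standing on the bench; leave it alone. Origin at the centre of its underside.
- stand: Green demagnetiser stand, fixed to the bench, turned roughly a right angle so its drawer opens to the robot's right. Case 210 long (own x -100 to +110), 150 wide (own y), 78 high; the drawer opens towards own -x. Origin on the bench under the middle of the deck, z up. Above the case floats the sprung deck.
- drawer (a joint): How far the stand's drawer is open, m: 0 shut, 0.12 fully open; starts open 0.095 to 0.12. Moves along the stand's -x as it opens, stays where it is left, needs about 2 N to slide.
- drawer_floor (a point): Centre of the drawer's inner floor (upper face, 17 mm above the bench); moves with the drawer, axes as the stand's. Inside 180 long (x), 120 wide (y), walls 25 high. With the drawer open by s, x = -90 mm to s - 95 mm lies outside the case; a bush stood at x = -45 mm is clear and passes under the case top.
- drawer_bar (a point): Middle of the horizontal steel bar handle on the drawer's yellow front, 52 mm above the bench; the bar is 80 long along the stand's y, about 10 thick, its middle 35 mm out from the front's face. Push it along the stand's +x to shut the drawer. Moves with the drawer.
- deck_mid (a point): Middle of the aluminium deck's upper face as it stands unpressed, 95 mm above the bench; fixed to the stand (does not sink), axes as the stand's. Deck 180 long (x), 90 wide (y), with a slot 80 long and 22 wide along its midline, in which the locating pin stands.
- deck (a joint): How far the sprung deck is pressed down, m: 0 up, 0.008 fully down (stop). It stays up under the cover's weight; about 5 to 10 N of push on the cover beyond its weight takes it down, and it springs back if let go. It goes down with the cover only when the pin is in the cover's hole.
- cover: Orange jig cover, about 0.35 kg, flat on the bench left of the stand: plate 130 long (x), 80 wide (y), 22 thick; blind hole, 19 across and 17 deep, in the middle of its underside, unseen from above. Black upright fin grip on top, central: 50 long (x), 16 thick (y), top 58 above the underside. Origin at the hole's mouth, z up. Square means its x parallel to the stand's, either way.
- slot_mid (a point): Same point as deck_mid, for the brass locating pin: diameter 14, tapered top 9 across, reaching 5 mm above the unpressed deck, rigid. It is on the midline (y = 0) but set anywhere from x = -15 to +15 mm each time; its place is not reported: see it in a picture before covering it, or find it by sliding the cover along x.
There are look-alikes about, which are no part of the job. Leave any blue or pink look-alike of the cover alone.

How it is judged:
By the outcome, as a careful person would: the job done as asked, in the order asked, and still so for the second after the job is handed in, while the arm keeps its last pose, push and grip.
It also fails if it takes over 72 s, if anything falls off the work surface, if the arm or the gripper's body presses on something with over 40 N, if the wrist force passes 120 N, or if a joint passes its speed limit or range.

## Working session

There is one attempt and no reset: what is moved stays moved. The work goes in short steps, Python scripts to look and compute and a tool call to move; the robot and the scene stay as the last step left them, time stands still between calls to the robot, and variables do not carry over. Pictures are saved under pics/ and viewed, at most 10 in all, crops included, and the job is handed in when it is done.

Besides the shell and the picture viewer there is one more tool, called by a JSON object that holds its "api" and its "payload", one argument or row to a line. play_rows: Moves the arm, as the interface text tells. Its arguments: {"type":"object","properties":{"commands":{"type":"array","items":{"type":"array","items":{"type":"array","items":{"type":"number"}}}}},"required":["commands"]}

```bash
mkdir -p pics; python3 - <<'E'
from plant import ctrl
import cv2,numpy as np
o=ctrl.get_obs();print(o['tool_pos'],o['orientation'],o['clock'],o['opening'])
for n in ['side','top']:
    s=ctrl.snapshot(n);cv2.imwrite(f'pics/{n}0.png',s['color'][:,:,::-1])
    print(n,s['camera_matrix'].tolist(),s['origin'],np.round(s['rotation'],4).tolist())
    for k in ['bush','brass_bush','roller','stand','drawer_floor','drawer_bar','deck_mid','cover','slot_mid']:
        print(k,[(np.round(d['bbox'],1).tolist(),round(d['conf'],2)) for d in ctrl.find_in(s,k)])
E
```

```text
[ 0.26002184 -0.62238346  0.22562255] [ 1.79906239e+02 -8.28674525e-03 -1.57331628e+02] 0.0 0.08751728348807189
side [[375.99299337757486, 0.0, 255.46163609948033], [0.0, 375.99299337757486, 193.24435577023962], [0.0, 0.0, 1.0]] [-0.3431648  -0.7050996   0.75821287] [-120.0223, 1.2815, -45.498]
bush [([377.5, 229.1, 9.4, 14.8], 0.77), ([301.4, 203.4, 54.6, 36.5], 0.33)]
brass_bush [([389.2, 249.8, 17.0, 18.9], 0.75), ([273.5, 176.5, 48.5, 26.0], 0.48)]
roller [([357.9, 257.8, 13.5, 15.1], 0.78)]
stand [([260.3, 174.1, 97.5, 69.1], 0.73), ([269.6, 178.5, 53.0, 25.9], 0.45)]
drawer_floor [([301.0, 204.5, 58.3, 39.2], 0.98)]
drawer_bar [([303.2, 204.2, 53.9, 35.0], 0.83)]
deck_mid [([261.5, 175.7, 97.1, 66.1], 0.6)]
cover [([204.6, 176.2, 26.8, 22.3], 0.88), ([128.5, 173.2, 18.3, 26.4], 0.63), ([189.2, 206.1, 28.4, 28.2], 0.63)]
slot_mid [([263.2, 176.3, 91.7, 66.8], 0.61)]
top [[480.69590647783644, 0.0, 250.1448462516797], [0.0, 480.69590647783644, 184.8647515861928], [0.0, 0.0, 1.0]] [0.19028138 0.10516553 1.64962181] [-170.0134, -0.5757, -89.3451]
bush [([356.9, 131.7, 10.4, 15.0], 0.7)]
brass_bush [([379.2, 154.2, 12.4, 17.1], 0.55)]
roller []
stand [([230.3, 125.7, 115.6, 58.3], 0.69)]
drawer_floor [([294.5, 140.0, 48.9, 43.4], 0.92), ([355.8, 131.1, 12.9, 16.0], 0.74)]
drawer_bar [([294.1, 139.1, 50.4, 44.7], 0.68)]
deck_mid [([232.4, 126.4, 112.8, 54.8], 0.66)]
cover [([84.6, 210.7, 34.4, 38.6], 0.86), ([194.2, 213.1, 41.9, 43.2], 0.75), ([142.4, 208.1, 33.2, 45.2], 0.6), ([145.3, 172.9, 40.8, 23.3], 0.57)]
slot_mid [([232.9, 120.9, 113.7, 63.6], 0.76)]
```

```bash
python3 - <<'E'
import cv2
a=cv2.imread('pics/side0.png');b=cv2.imread('pics/top0.png')
cv2.imwrite('pics/sidec.png',cv2.resize(a[150:300,110:420],(800,387),interpolation=cv2.INTER_CUBIC))
cv2.imwrite('pics/topc.png',cv2.resize(b[100:280,70:430],(800,400),interpolation=cv2.INTER_CUBIC))
E
```

```text
(no output)
```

View pics/sidec.png

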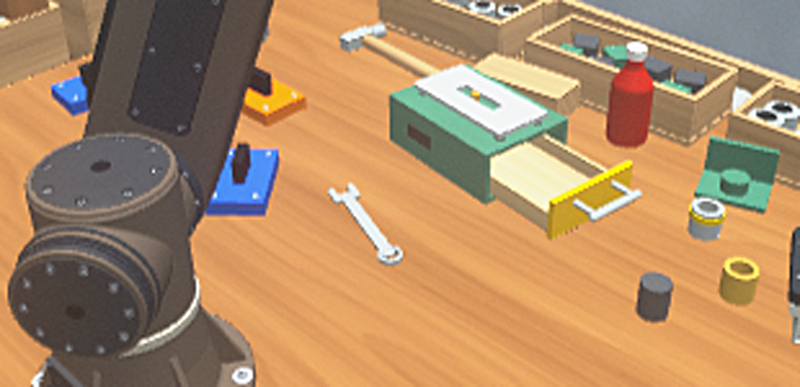

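View pics/topc.png

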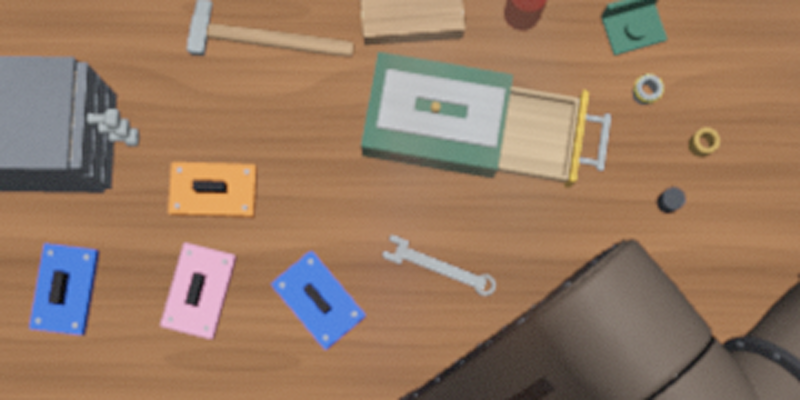

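```bash
cat > h.py <<'E'
import cv2,numpy as np
from scipy.spatial.transform import Rotation as Ro
from scipy.optimize import minimize
def cam(s):
    return s['camera_matrix'],np.array(s['origin']),Ro.from_euler('xyz',s['rotation'],degrees=True).as_matrix()
def proj(s,P):
    K,o,R=cam(s);p=(np.atleast_2d(P)-o)@R@K.T;return p[:,:2]/p[:,2:]
def at_z(s,uv,z):
    K,o,R=cam(s);d=R@np.linalg.solve(K,[uv[0],uv[1],1]);return o+d*(z-o[2])/d[2]
def tri(ss,uvs):
    A=np.zeros((3,3));b=np.zeros(3);L=[]
    for s,uv in zip(ss,uvs):
        K,o,R=cam(s);d=R@np.linalg.solve(K,[*uv,1]);d/=np.linalg.norm(d);M=np.eye(3)-np.outer(d,d);A+=M;b+=M@o;L.append((M,o))
    p=np.linalg.solve(A,b);return p,[np.linalg.norm(M@(p-o)) for M,o in L]
def mask(s,box,f):
    "colour mask f(H,S,V) inside box(l,t,w,h), biggest piece, full size x8 within box"
    l,t,w,h=[int(round(v)) for v in box]
    c=cv2.resize(s['color'][t:t+h,l:l+w],None,fx=8,fy=8,interpolation=cv2.INTER_CUBIC)
    H,S,V=[a.astype(int) for a in cv2.split(cv2.cvtColor(c,cv2.COLOR_RGB2HSV))]
    m=f(H,S,V).astype(np.uint8)
    n,lab,st,ce=cv2.connectedComponentsWithStats(m)
    k=1+np.argmax(st[1:,4]);m=(lab==k).astype(np.uint8)
    hull=cv2.convexHull(np.argwhere(m)[:,::-1].astype(np.float32)[:, None]);hm=np.zeros_like(m);cv2.fillConvexPoly(hm,hull.astype(int),1)
    return hm,(l,t),(ce[k]+.5)/8-.5+[l,t],c
def iou(views,pts):
    e=0
    for s,(hm,lt) in views:
        q=(proj(s,pts)-lt+.5)*8-.5
        q=cv2.convexHull(q.astype(np.float32)[:,None]);m=np.zeros_like(hm)
        cv2.fillConvexPoly(m,np.round(q*16).astype(int),1,shift=4)
        e+=1-(m&hm).sum()/max(1,(m|hm).sum())
    return e
def rect(x,y,yaw,L,W,zs):
    c,s=np.cos(yaw),np.sin(yaw)
    return np.array([[x+c*a-s*b,y+s*a+c*b,z] for a in(-L/2,L/2) for b in(-W/2,W/2) for z in zs])
def cyl(x,y,r,zs):
    t=np.linspace(0,2*np.pi,40);return np.array([[x+r*np.cos(a),y+r*np.sin(a),z] for z in zs for a in t])
def fit(views,model,p0,d):
    p0=np.array(p0,float);best=None
    for k in (1,.3):
        S=np.vstack([p0]+[p0+k*np.eye(len(p0))[i]*d[i] for i in range(len(p0))])
        r=minimize(lambda p:iou(views,model(p)),p0,method='Nelder-Mead',options=dict(initial_simplex=S,xatol=1e-5,fatol=1e-5));p0=r.x
    return r.x,r.fun/len(views)
def viz(hm,c):
    k=cv2.findContours(hm,0,2)[0];c=c[:,:,::-1].copy();cv2.drawContours(c,k,-1,(255,0,255),1);return c
E
cat > m.py <<'E'
from h import *
from plant import ctrl
sd,tp=ctrl.snapshot('side'),ctrl.snapshot('top')
V={}
white=lambda H,S,V:(S<70)&(V>150)
V['dt']=mask(tp,(232,122,75,60),white);V['ds']=mask(sd,(262,172,65,34),white)
nw=lambda H,S,V:(S<85)|((H>21)&(H<35)&(V>90))
V['bt']=mask(tp,(350,126,24,28),nw);V['bs']=mask(sd,(372,224,22,24),nw)
V['ct']=mask(tp,(140,167,52,34),lambda H,S,V:(S>185)&(V>200))
brass=lambda H,S,V:(S>90)
for n,s,b in(('pt',tp,(258,141,18,13)),('ps',sd,(286,181,16,10))):
    V[n]=mask(s,b,lambda H,S,V:(S>90)&(H>10)&(H<35))
p,e=fit([(tp,V['dt'][:2]),(sd,V['ds'][:2])],lambda p:rect(p[0],p[1],p[2],.18,.09,[p[3]]),[.35,.05,1.5,.095],[.03,.03,.1,.01]);print('deck',p,e)
pt,_=fit([(tp,V['dt'][:2])],lambda p:rect(p[0],p[1],p[2],.18,.09,[.095]),p[:3],[.01,.01,.05]);print('deck top only',pt)
b,e=fit([(tp,V['bt'][:2]),(sd,V['bs'][:2])],lambda p:cyl(p[0],p[1],.02,[p[2],p[2]+.04]),[*at_z(tp,V['bt'][2],.03)[:2],0],[.02,.02,.01]);print('bush',b,e)
c,e=fit([(tp,V['ct'][:2])],lambda p:rect(*p,.13,.08,[0,.022]),[*at_z(tp,V['ct'][2],.02)[:2],1.5],[.02,.02,.1]);print('cover',c,np.degrees(c[2]),e)
q,r=tri([tp,sd],[V['pt'][2],V['ps'][2]]);print('pin',q,r)
cs,sn=np.cos(p[2]),np.sin(p[2])
for q in(q,at_z(tp,V['pt'][2],.1),at_z(sd,V['ps'][2],.1)):
    d=q[:2]-p[:2];print('pin in stand',d@[cs,sn],d@[-sn,cs])
# montage
W=np.zeros((600,800,3),np.uint8);x=y=0;h=0
for k,v in V.items():
    i=viz(v[0],v[3]);i=cv2.resize(i,None,fx=.5,fy=.5) if i.shape[1]>300 else i
    if x+i.shape[1]>800:x=0;y+=h;h=0
    W[y:y+i.shape[0],x:x+i.shape[1]]=i[:600-y];x+=i.shape[1]+4;h=max(h,i.shape[0]+4)
cv2.imwrite('pics/mont.png',W)
E
python3 m.py
```

```text
Traceback (most recent call last):
  File "m.py", line 9, in <module>
    V['ct']=mask(tp,(140,167,52,34),lambda H,S,V:(S>185)&(V>200))
            ~~~~^^^^^^^^^^^^^^^^^^^^^^^^^^^^^^^^^^^^^^^^^^^^^^^^^
  File "h.py", line 22, in mask
    k=1+np.argmax(st[1:,4]);m=(lab==k).astype(np.uint8)
        ~~~~~~~~~^^^^^^^^^^
ValueError: attempt to get argmax of an empty sequence
```

```bash
python3 - <<'E'
import cv2
b=cv2.cvtColor(cv2.imread('pics/top0.png'),cv2.COLOR_BGR2HSV)
for r,c in [(180,155),(190,178),(165,165),(200,165),(185,190),(139,361),(130,361),(139,345)]: print(r,c,b[r,c])
E
sed -i 's/(S>185)&(V>200)/(S>170)\&(V>205)/' m.py; python3 m.py
```

```text
180 155 [ 16 147 230]
190 178 [ 16 147 231]
165 165 [ 13 124 162]
200 165 [ 14 127 161]
185 190 [ 14 122 171]
139 361 [ 13 117 161]
130 361 [ 13 123 172]
139 345 [ 14 118 179]Traceback (most recent call last):
  File "m.py", line 9, in <module>
    V['ct']=mask(tp,(140,167,52,34),lambda H,S,V:(S>170)&(V>205))
            ~~~~^^^^^^^^^^^^^^^^^^^^^^^^^^^^^^^^^^^^^^^^^^^^^^^^^
  File "h.py", line 22, in mask
    k=1+np.argmax(st[1:,4]);m=(lab==k).astype(np.uint8)
        ~~~~~~~~~^^^^^^^^^^
    return _wrapfunc(a, 'argmax', axis=axis, out=out, **kwds)
    return bound(*args, **kwds)
ValueError: attempt to get argmax of an empty sequence
```

```bash

sed -i 's/(S>170)&(V>205)/(S>133)\&(V>195)/; s/(S>90)&(H>10)/(S>70)\&(H>10)/' m.py; python3 m.py
```

```text
deck [0.35  0.05  1.5   0.095] 1.0
deck top only [0.35 0.05 1.5 ]
bush [ 0.64216728 -0.29430158  0.00298   ] 0.12087600251534181
cover [0.47673256 0.38641738 1.54720274] 88.64818703267481 0.04236208861183721
pin [0.59147217 0.04171887 0.09574394] [np.float64(0.001548378228477065), np.float64(0.0015483782284770784)]
pin in stand 0.008820679214673373 -0.24145305972101702
pin in stand 0.00990806403882925 -0.23911608300777215
pin in stand 0.0030176010305816413 -0.23736705253540358
```

View pics/mont.png

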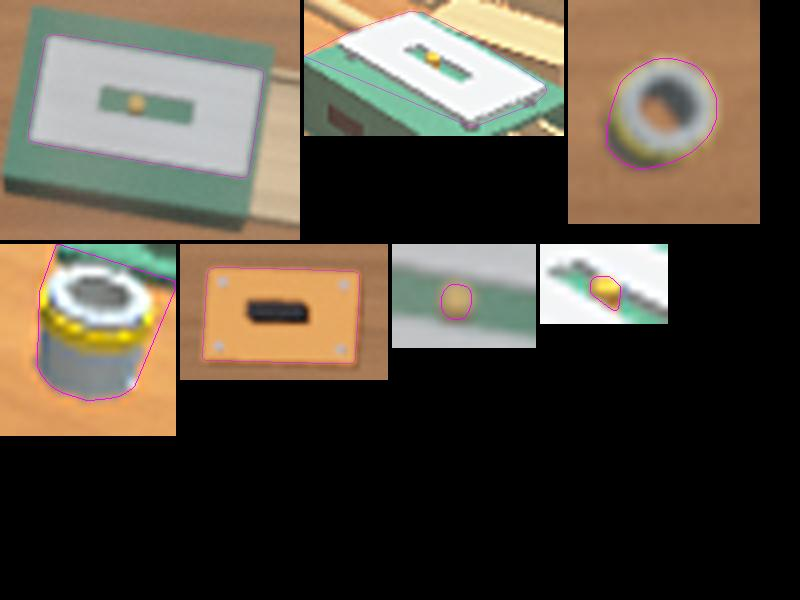

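```bash

sed -i "s/V\['ds'\]=mask(sd,(262,172,65,34),white)/V['ds']=mask(sd,(262,172,65,34),lambda H,S,V:(S<30)\&(V>205))/; s/nw=lambda H,S,V:(S<85)/nw=lambda H,S,V:((S<85)\&~((H>55)\&(H<95)\&(S>35)))/; s/(372,224,22,24)/(374,228,16,18)/; s/\[.35,.05,1.5,.095\]/[.585,.04,1.45,.095]/" m.py; sed -i 's/^# montage/g=at_z(tp,[(0.5+b) for b in (0,0)],0)\nfr=mask(tp,(318,136,20,52),lambda H,S,V:(H>19)\&(H<35)\&(S>130));V["ft"]=fr\nfor z in(.02,.05):print("front",z,np.array([cs,sn])@(at_z(tp,fr[2],z)[:2]-p[:2]))\n#/' m.py; python3 m.py
```

```text
deck [0.58905418 0.03162216 1.41829891 0.09717011] 0.06263332652095366
deck top only [0.58923581 0.03302961 1.41419285]
bush [ 0.64203966 -0.29446424  0.00295594] 0.05401485047058918
cover [0.47641742 0.38601511 1.54390505] 88.45924361399318 0.04171345254654846
pin [0.59151495 0.04172362 0.09571694] [np.float64(0.0015317803571345875), np.float64(0.0015317803571347531)]
pin in stand 0.010358041966282022 -0.0008977291950284371
pin in stand 0.011241523592038522 0.0015133538445094516
pin in stand 0.004210185490700499 0.002751390541851648
front 0.02 -0.2177121210442645
front 0.05 -0.21348122014243695
```

View pics/mont.png

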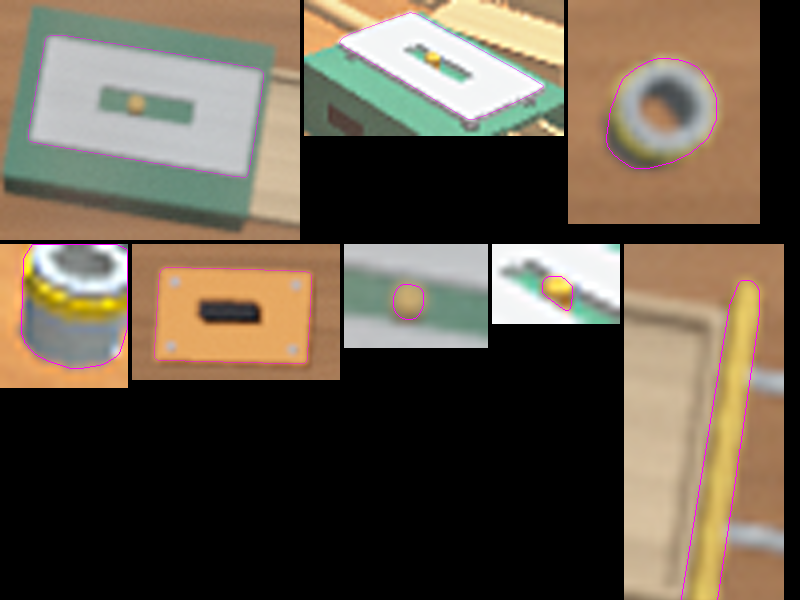

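```bash
cat > to.py <<'E'
# usage: to.py x,y,z,yaw ... -> rows (relative to the present measured pose; level tool)
import sys,numpy as np
from scipy.spatial.transform import Rotation as Ro
from plant import ctrl
o=ctrl.get_obs();R=Ro.from_euler('xyz',o['orientation'],degrees=True);p=np.array(o['tool_pos'])
print('clock',round(o['clock'],2),'tcp',np.round(p,4),'rpy',np.round(o['orientation'],2),'F',np.round(o['force'],1),'open',round(o['opening'],4),'gf',round(o['gripper_force'],1))
for a in sys.argv[1:]:
    x,y,z,w=map(float,a.split(','))
    Q=Ro.from_euler('xyz',[180,0,w],degrees=True)
    print(np.round((R.inv()*Q).as_rotvec(),4).tolist(),np.round(R.inv().apply(np.array([x,y,z])-p)*100,2).tolist())
E
python3 to.py .642,-.2945,.1,180
```

```text
clock 1.4 tcp [ 0.2602 -0.6228  0.2265] rpy [ 180.     -0.   -157.32] F [ 0.5 -0.  -0.2] open 0.0876 gf 0.0
[0.0, -0.0, 0.3958] [-47.89, 15.57, 12.65]
```

{"api": "play_rows", "payload": {
  "commands": [
    [[0, 0, 0.396, -47.9, 15.6, 12.6, 5.8], [0, 0, 0.396, -47.9, 15.6, 12.6, 5.8], [0, 0, 0.396, -47.9, 15.6, 12.6, 5.8], [0, 0, 0.396, -47.9, 15.6, 12.6, 5.8], [0, 0, 0.396, -47.9, 15.6, 12.6, 5.8], [0, 0, 0.396, -47.9, 15.6, 12.6, 5.8], [0, 0, 0.396, -47.9, 15.6, 12.6, 5.8], [0, 0, 0.396, -47.9, 15.6, 12.6, 5.8]]
  ]
}}

```text
clock: 2.07
tool_pos: [0.504, -0.4127, 0.1464]
orientation: [-180.0, 0.0, 180.0]
force: [1.1, -1.5, -0.7]
opening: 0.0581
gripper_force: 0.0
```

```bash
python3 to.py .642,-.2945,.1,180
```

```text
clock 2.07 tcp [ 0.504  -0.4127  0.1464] rpy [-1.7998e+02  3.0000e-02  1.7999e+02] F [ 1.1 -1.5 -0.7] open 0.0581 gf 0.0
[-0.0003, 0.0005, -0.0002] [-13.79, 11.83, 4.65]
```

{"api": "play_rows", "payload": {
  "commands": [
    [[0, 0, 0, -13.5, 11.5, 4.5, 5.8], [0, 0, 0, -13.5, 11.5, 4.5, 5.8], [0, 0, 0, -13.5, 11.5, 4.5, 5.8], [0, 0, 0, -13.5, 11.5, 4.5, 5.8], [0, 0, 0, -13.5, 11.5, 4.5, 5.8], [0, 0, 0, -13.5, 11.5, 4.5, 5.8], [0, 0, 0, -13.5, 11.5, 4.5, 5.8], [0, 0, 0, -13.5, 11.5, 4.5, 5.8]]
  ]
}}

```text
clock: 2.73
tool_pos: [0.6373, -0.2995, 0.1016]
orientation: [-180.0, -0.0, 180.0]
force: [0.2, -0.3, 0.1]
opening: 0.0583
gripper_force: 0.0
```

```bash
python3 to.py .642,-.2945,.1,180 .642,-.2945,.009,180
```

```text
clock 2.73 tcp [ 0.6373 -0.2995  0.1016] rpy [-1.8000e+02 -2.0000e-02  1.7999e+02] F [ 0.2 -0.3  0.1] open 0.0583 gf 0.0
[-0.0001, -0.0003, -0.0002] [-0.47, 0.5, 0.16]
[-0.0001, -0.0003, -0.0002] [-0.47, 0.5, 9.26]
```

{"api": "play_rows", "payload": {
  "commands": [
    [[0, 0, 0, -0.5, 0.5, 2, 5.8], [0, 0, 0, -0.5, 0.5, 6, 5.8], [0, 0, 0, -0.5, 0.5, 9.2, 5.8], [0, 0, 0, -0.5, 0.5, 9.2, 5.8], [0, 0, 0, -0.5, 0.5, 9.2, 3.4], [0, 0, 0, -0.5, 0.5, 9.2, 3.4], [0, 0, 0, -0.5, 0.5, 9.2, 3.4], [0, 0, 0, -0.5, 0.5, 9.2, 3.4]]
  ]
}}

```text
clock: 3.4
tool_pos: [0.6443, -0.2949, 0.0126]
orientation: [-179.9, 0.2, 180.0]
force: [-0.6, -0.7, 4.6]
opening: 0.0391
gripper_force: 30.0
```

```bash
python3 to.py .642,-.2945,.14,180 .563,-.131,.14,-98.9 .563,-.131,.028,-98.9
```

```text
clock 3.4 tcp [ 0.6443 -0.2949  0.0126] rpy [-179.94    0.24  179.99] F [-0.6 -0.7  4.6] open 0.0391 gf 30.0
[-0.0011, 0.0041, -0.0002] [0.17, 0.03, -12.74]
[-0.0038, 0.0027, -1.4157] [8.08, 16.38, -12.79]
[-0.0038, 0.0027, -1.4157] [8.12, 16.39, -1.59]
```

{"api": "play_rows", "payload": {
  "commands": [
    [[0, 0, 0, 0, 0, -4, 3.4], [0, 0, 0, 0, 0, -8, 3.4], [0, 0, 0, 0, 0, -12, 3.4], [0, 0, -0.12, 1.5, 3, -12.7, 3.4], [0, 0, -0.24, 3, 6, -12.7, 3.4], [0, 0, -0.36, 4.5, 9, -12.7, 3.4], [0, 0, -0.48, 6, 12, -12.7, 3.4], [0, 0, -0.6, 7.5, 15, -12.7, 3.4]]
  ]
}}

```text
clock: 4.07
tool_pos: [0.5671, -0.1431, 0.1381]
orientation: [-179.9, 0.1, -145.3]
force: [0.8, 0.1, -1.7]
opening: 0.0394
gripper_force: 30.0
```

```bash
python3 to.py .563,-.131,.14,-98.9
```

```text
clock 4.07 tcp [ 0.5671 -0.1431  0.1381] rpy [-1.7994e+02  1.2000e-01 -1.4532e+02] F [ 0.8  0.1 -1.7] open 0.0394 gf 30.0
[-0.0019, 0.0016, -0.8102] [-0.35, 1.22, -0.19]
```

{"api": "play_rows", "payload": {
  "commands": [
    [[0, 0, -0.12, 0, 0.9, 0, 3.4], [0, 0, -0.24, -0.2, 0.9, 0, 3.4], [0, 0, -0.36, -0.2, 0.9, 0, 3.4], [0, 0, -0.48, -0.2, 0.9, 0, 3.4], [0, 0, -0.6, -0.2, 0.9, 0, 3.4], [0, 0, -0.72, -0.2, 0.9, 0, 3.4], [0, 0, -0.81, -0.2, 0.9, 0, 3.4], [0, 0, -0.81, -0.2, 0.9, 0, 3.4]]
  ]
}}

```text
clock: 4.73
tool_pos: [0.5646, -0.1356, 0.1379]
orientation: [-179.9, 0.0, -99.0]
force: [-0.2, -0.4, -1.0]
opening: 0.0392
gripper_force: 30.0
```

```bash
python3 to.py .563,-.131,.06,-98.9 .563,-.131,.030,-98.9; python3 - <<'E'
from h import *
from plant import ctrl
t,s=ctrl.snapshot('top'),ctrl.snapshot('side')
A=cv2.resize(t['color'][100:200,270:400],None,fx=4,fy=4,interpolation=2)[:,:400]
B=cv2.resize(s['color'][170:270,290:390],None,fx=4,fy=4,interpolation=2)
cv2.imwrite('pics/held.png',np.hstack([A,B])[:,:,::-1])
# drawer bar and front from both views
for n,s_ in(('bar',s),):
    pass
E
```

```text
clock 4.73 tcp [ 0.5646 -0.1356  0.1379] rpy [-1.7988e+02  3.0000e-02 -9.8990e+01] F [-0.2 -0.4 -1. ] open 0.0392 gf 30.0
[-0.0021, 0.0006, -0.0015] [-0.42, 0.25, 7.79]
[-0.0021, 0.0006, -0.0015] [-0.42, 0.25, 10.79]
```

View pics/held.png

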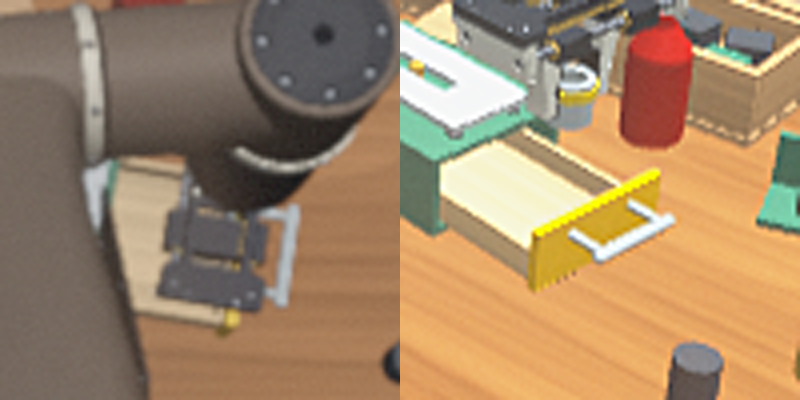

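{"api": "play_rows", "payload": {
  "commands": [
    [[0, 0, 0, -0.4, 0.2, 3, 3.4], [0, 0, 0, -0.4, 0.2, 6.5, 3.4], [0, 0, 0, -0.4, 0.2, 9, 3.4], [0, 0, 0, -0.4, 0.2, 10, 3.4], [0, 0, 0, -0.4, 0.2, 10.4, 3.4], [0, 0, 0, -0.4, 0.2, 10.7, 3.4], [0, 0, 0, -0.4, 0.2, 10.8, 3.4], [0, 0, 0, -0.4, 0.2, 10.8, 3.4]]
  ]
}}

```text
clock: 5.5
tool_pos: [0.564, -0.1314, 0.0299]
orientation: [-179.9, 0.0, -99.2]
force: [1.3, -0.3, -2.5]
opening: 0.039
gripper_force: 30.0
```

```bash
python3 to.py .563,-.131,.14,-98.9; python3 - <<'E'
from h import *
from plant import ctrl
s=ctrl.snapshot('side')
p=np.array([.589,.032]);c,n=np.cos(1.416),np.sin(1.416)
# bar: bright low-saturation region in side view
v=mask(s,(336,220,26,18),lambda H,S,V:(S<60)&(V>150))
q=at_z(s,v[2],.054)[:2]-p;print('bar stand xy',q@[c,n],q@[-n,c])
cv2.imwrite('pics/bar.png',np.hstack([cv2.resize(viz(v[0],v[3]),(400,277)),cv2.resize(s['color'][180:249,290:390,::-1],(400,277),interpolation=2)]))
E
```

```text
clock 5.5 tcp [ 0.564  -0.1314  0.0299] rpy [-1.7988e+02  2.0000e-02 -9.9240e+01] F [ 1.3 -0.3 -2.5] open 0.039 gf 30.0
[-0.0021, 0.0003, -0.006] [-0.03, 0.08, -11.01]
bar stand xy -0.24727310320346707 -0.0035440642405107636
```

View pics/bar.png

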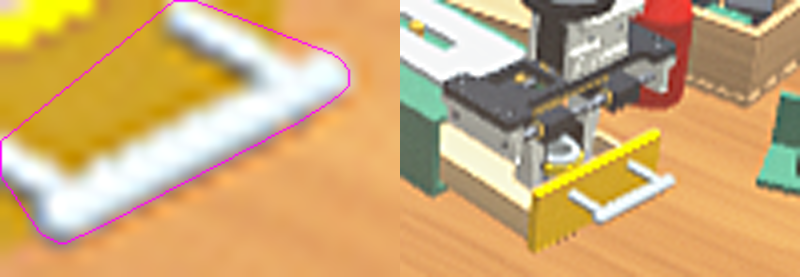

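{"api": "play_rows", "payload": {
  "commands": [
    [[0, 0, 0, 0, 0, 0.15, 3.4], [0, 0, 0, 0, 0, 0.15, 3.4], [0, 0, 0, 0, 0, 0.15, 6], [0, 0, 0, 0, 0, 0.15, 6], [0, 0, 0, 0, 0, 0.15, 6], [0, 0, 0, 0, 0, -2, 6], [0, 0, 0, 0, 0, -6, 6], [0, 0, 0, 0, 0, -10, 6]]
  ]
}}

```text
clock: 6.22
tool_pos: [0.5618, -0.1315, 0.1286]
orientation: [179.8, -0.1, -99.2]
force: [1.2, -0.0, -0.8]
opening: 0.0595
gripper_force: 0.0
```

```bash
python3 - <<'E'
import numpy as np
p=np.array([.589,.032]);c,n=np.cos(1.416),np.sin(1.416)
for x in(-.290,-.155): print(x,p+x*np.array([c,n]))
E
python3 to.py .5436,-.2545,.125,-98.9 .5436,-.2545,.037,-98.9 .5645,-.1212,.037,-98.9
python3 - <<'E'
from h import *
from plant import ctrl
s=ctrl.snapshot('side')
cv2.imwrite('pics/rel.png',cv2.resize(s['color'][180:249,290:390,::-1],(600,414),interpolation=2))
E
```

```text
-0.29 [ 0.54428813 -0.25453246]
-0.155 [ 0.56510228 -0.12114666]
clock 6.22 tcp [ 0.5618 -0.1315  0.1286] rpy [ 1.798e+02 -5.000e-02 -9.923e+01] F [ 1.2 -0.  -0.8] open 0.0595 gf 0.0
[0.0035, -0.0009, -0.0058] [12.43, -0.18, 0.37]
[0.0035, -0.0009, -0.0058] [12.43, -0.21, 9.17]
[0.0035, -0.0009, -0.0058] [-1.07, -0.14, 9.16]
```

View pics/rel.png

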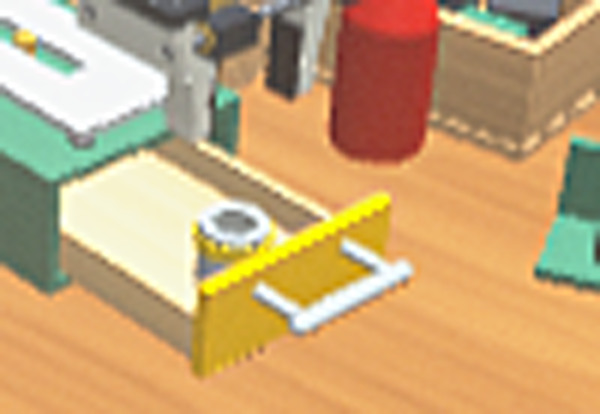

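{"api": "play_rows", "payload": {
  "commands": [
    [[0, 0, 0, 4, -0.1, 0, 0], [0, 0, 0, 8, -0.1, 0, 0], [0, 0, 0, 12, -0.1, 0, 0], [0, 0, 0, 12.8, -0.2, 2, 0], [0, 0, 0, 12.8, -0.2, 6, 0], [0, 0, 0, 12.8, -0.2, 9.1, 0], [0, 0, 0, 12.8, -0.2, 9.1, 0], [0, 0, 0, 12.8, -0.2, 9.1, 0]]
  ]
}}

```text
clock: 6.93
tool_pos: [0.5434, -0.2581, 0.0366]
orientation: [179.8, -0.0, -99.2]
force: [-0.2, 0.3, 0.7]
opening: 0.0121
gripper_force: 0.0
```

```bash
python3 to.py .5645,-.1212,.037,-98.9
```

```text
clock 6.93 tcp [ 0.5434 -0.2581  0.0366] rpy [ 1.7979e+02 -2.0000e-02 -9.9220e+01] F [-0.2  0.3  0.7] open 0.0121 gf 0.0
[0.0037, -0.0004, -0.0056] [-13.85, 0.11, -0.05]
```

{"api": "play_rows", "payload": {
  "commands": [
    [[0, 0, 0, -0.7, 0, 0, 0], [0, 0, 0, -1.5, 0, 0, 0], [0, 0, 0, -2.3, 0, 0, 0], [0, 0, 0, -3.2, 0, 0, 0], [0, 0, 0, -4.2, 0, 0, 0], [0, 0, 0, -5.2, 0, 0, 0], [0, 0, 0, -6.2, 0, 0, 0], [0, 0, 0, -7.2, 0, 0, 0]]
  ]
}}

```text
clock: 7.6
tool_pos: [0.5563, -0.1858, 0.0378]
orientation: [-180.0, 0.0, -99.2]
force: [0.1, -3.1, 1.2]
opening: 0.0001
gripper_force: 1.0
```

{"api": "play_rows", "payload": {
  "commands": [
    [[0, 0, 0, -1, 0, 0, 0], [0, 0, 0, -2, 0, 0, 0], [0, 0, 0, -3, 0, 0, 0], [0, 0, 0, -3.9, 0, 0, 0], [0, 0, 0, -4.7, 0, 0, 0], [0, 0, 0, -5.3, 0, 0, 0], [0, 0, 0, -5.8, 0, 0, 0], [0, 0, 0, -5.8, 0, 0, 0]]
  ]
}}

```text
clock: 8.27
tool_pos: [0.5652, -0.1288, 0.0374]
orientation: [180.0, 0.0, -99.2]
force: [-0.4, 0.0, 0.1]
opening: 0.0005
gripper_force: 0.0
```

```bash
python3 to.py .5645,-.1212,.037,-98.9
```

```text
clock 8.27 tcp [ 0.5652 -0.1288  0.0374] rpy [ 1.7998e+02  1.0000e-02 -9.9200e+01] F [-0.4  0.   0.1] open 0.0005 gf 0.0
[0.0004, 0.0002, -0.0052] [-0.74, 0.19, 0.04]
```

{"api": "play_rows", "payload": {
  "commands": [
    [[0, 0, 0, -0.2, 0, 0, 0], [0, 0, 0, -0.4, 0, 0, 0], [0, 0, 0, -0.6, 0, 0, 0], [0, 0, 0, -0.8, 0, 0, 0], [0, 0, 0, -0.8, 0, 0, 0]]
  ]
}}

```text
clock: 8.68
tool_pos: [0.5655, -0.1255, 0.0374]
orientation: [179.9, -0.3, -99.2]
force: [0.4, -21.8, -1.9]
opening: 0.0001
gripper_force: 11.0
```

{"api": "play_rows", "payload": {
  "commands": [
    [[0, 0, 0, 1.5, 0, 0, 0], [0, 0, 0, 3, 0, 0, 0], [0, 0, 0, 3, 0, -4, 0], [0, 0, 0, 3, 0, -8, 2], [0, 0, 0, 3, 0, -12, 4], [0, 0, 0, 3, 0, -15, 4], [0, 0, 0, 3, 0, -15, 4], [0, 0, 0, 3, 0, -15, 4]]
  ]
}}

```text
clock: 9.35
tool_pos: [0.5628, -0.1515, 0.19]
orientation: [-179.7, 0.1, -99.3]
force: [-0.3, -0.3, -0.1]
opening: 0.028
gripper_force: 0.0
```

```bash
cat m2.py 2>/dev/null; python3 to.py .476,.386,.18,-91.5
cat > m2.py <<'E'
from h import *
from plant import ctrl
sd=ctrl.snapshot('side');V={}
V['ds']=mask(sd,(262,172,65,34),lambda H,S,V:(S<30)&(V>205))
V['cs']=mask(sd,(196,168,42,34),lambda H,S,V:(H>12)&(H<20)&(S>185)&(V>190))
cv2.imwrite('pics/m2.png',np.vstack([cv2.resize(viz(V['cs'][0],V['cs'][3]),(420,340)),cv2.resize(sd['color'][160:240,255:360,::-1],(420,260),interpolation=2)]))
for yy in (.105,): pass
p=np.array([.589,.032]);c,n=np.cos(1.416),np.sin(1.416)
for r,q in((185,210),(180,225),(190,200)): print(cv2.cvtColor(sd['color'],cv2.COLOR_RGB2HSV)[r,q])
print(fit([(sd,V['cs'][:2])],lambda p:rect(*p,.13,.08,[0,.022]),[.4764,.386,1.544],[.01,.01,.05]))
E
python3 m2.py
```

```text
clock 9.35 tcp [ 0.5628 -0.1515  0.19  ] rpy [-1.7974e+02  7.0000e-02 -9.9250e+01] F [-0.3 -0.3 -0.1] open 0.028 gf 0.0
[-0.0047, 0.0009, -0.1353] [-51.65, 17.22, 0.98]
[170  83  83]
[ 15 139 231]
[ 10 173 168]
(array([0.48674606, 0.41037333, 1.58124739]), np.float64(0.6015940685820205))
```

View pics/m2.png

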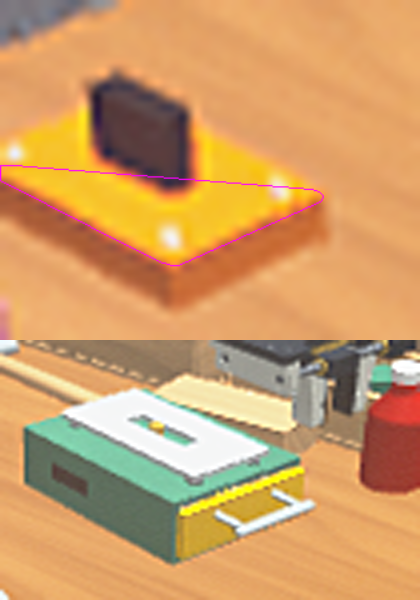

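```bash
python3 - <<'E'
from h import *
from plant import ctrl
s=ctrl.snapshot('side');t=ctrl.snapshot('top')
P=rect(.4764,.386,1.544,.13,.08,[0,.022]);print(np.round((proj(s,P)-[196,168]+.5)*10).tolist())
F=rect(.4764,.386,1.544,.05,.016,[.058]);print('fin top',np.round((proj(s,F)-[196,168]+.5)*10).tolist())
print('deck', np.round(((proj(s,rect(.589,.032,1.416,.18,.09,[.095]))-[255,160]+.5)*4).tolist()))
p=np.array([.589,.032]);c,n=np.cos(1.416),np.sin(1.416)
for x in(0,.008,.012):print('pin',x,(proj(s,[[p[0]+c*x,p[1]+n*x,.1]])-[255,160]+.5)*4)
E
python3 to.py .476,.386,.18,-91.5
```

```text
[[323.0, 241.0], [320.0, 194.0], [168.0, 313.0], [164.0, 265.0], [127.0, 137.0], [122.0, 91.0], [-26.0, 202.0], [-31.0, 156.0]]
fin top [[189.0, 110.0], [157.0, 123.0], [113.0, 71.0], [81.0, 84.0]]
deck [[270. 137.]
 [194. 170.]
 [134.  63.]
 [ 61.  91.]]
pin 0 [[162.34606004 108.40753572]]
pin 0.008 [[156.39931688 105.05825476]]
pin 0.012 [[153.44436075 103.39398609]]
clock 9.5 tcp [ 0.5609 -0.1514  0.1864] rpy [179.88   0.   -99.25] F [-0.4 -0.4 -0.2] open 0.038 gf 0.0
[0.0021, 0.0002, -0.1353] [-51.68, 17.01, 0.67]
```

{"api": "play_rows", "payload": {
  "commands": [
    [[0, 0, -0.135, -4, 1.3, 0, 4], [0, 0, -0.135, -8, 2.6, 0, 4], [0, 0, -0.135, -12, 4, 0, 4], [0, 0, -0.135, -16, 5.3, 0, 4], [0, 0, -0.135, -20, 6.6, 0, 4], [0, 0, -0.135, -24, 8, 0, 4], [0, 0, -0.135, -28, 9.3, 0, 4], [0, 0, -0.135, -32, 10.6, 0, 4]]
  ]
}}

```text
clock: 10.17
tool_pos: [0.5076, 0.1792, 0.1863]
orientation: [179.9, -0.1, -91.5]
force: [1.6, -0.4, -0.4]
opening: 0.0398
gripper_force: 0.0
```

```bash
python3 to.py .476,.386,.13,-91.5
```

```text
clock 10.17 tcp [0.5076 0.1792 0.1863] rpy [ 1.7989e+02 -8.0000e-02 -9.1490e+01] F [ 1.6 -0.4 -0.4] open 0.0398 gf 0.0
[0.0019, -0.0015, 0.0002] [-20.6, 3.68, 5.6]
```

{"api": "play_rows", "payload": {
  "commands": [
    [[0, 0, 0, -4, 0.8, 1, 4], [0, 0, 0, -8, 1.5, 2, 4], [0, 0, 0, -12, 2.2, 3, 4], [0, 0, 0, -16, 2.9, 4, 4], [0, 0, 0, -19, 3.4, 5, 4], [0, 0, 0, -20.4, 3.6, 6, 4], [0, 0, 0, -20.4, 3.6, 7, 4], [0, 0, 0, -20.4, 3.6, 7, 4]]
  ]
}}

```text
clock: 10.83
tool_pos: [0.4766, 0.3813, 0.1136]
orientation: [179.8, -0.3, -91.4]
force: [-1.4, -1.0, 0.3]
opening: 0.0401
gripper_force: 0.0
```

```bash
python3 to.py .476,.386,.06,-91.5 .476,.386,.027,-91.5
```

```text
clock 10.83 tcp [0.4766 0.3813 0.1136] rpy [179.77  -0.29 -91.45] F [-1.4 -1.   0.3] open 0.0401 gf 0.0
[0.004, -0.005, 0.0009] [-0.5, 0.05, 5.36]
[0.004, -0.005, 0.0009] [-0.51, 0.03, 8.66]
```

{"api": "play_rows", "payload": {
  "commands": [
    [[0, 0, 0, -0.4, 0.1, 3, 4], [0, 0, 0, -0.4, 0.1, 6, 4], [0, 0, 0, -0.4, 0.1, 8, 4], [0, 0, 0, -0.4, 0.1, 8.5, 4], [0, 0, 0, -0.4, 0.1, 8.5, 4], [0, 0, 0, -0.4, 0.1, 8.5, 1], [0, 0, 0, -0.4, 0.1, 8.5, 1], [0, 0, 0, -0.4, 0.1, 8.5, 1]]
  ]
}}

```text
clock: 11.5
tool_pos: [0.4782, 0.3872, 0.0344]
orientation: [-179.9, 0.1, -91.5]
force: [-0.2, -0.6, -0.0]
opening: 0.0254
gripper_force: 0.0
```

{"api": "play_rows", "payload": {
  "commands": [
    [[0, 0, 0, 0, 0, 0, 1], [0, 0, 0, 0, 0, 0, 1]]
  ]
}}

```text
clock: 11.67
tool_pos: [0.4773, 0.387, 0.0339]
orientation: [-180.0, 0.1, -91.5]
force: [-5.0, -0.0, 7.0]
opening: 0.0157
gripper_force: 30.0
```

```bash
python3 - <<'E'
import numpy as np
p=np.array([.589,.032]);c,n=np.cos(1.416),np.sin(1.416)
for x in(-.015,.009,.03,.1): print(x,p+x*np.array([c,n]))
E
python3 to.py .476,.386,.18,-91.5
```

```text
-0.015 [0.58668732 0.01717936]
0.009 [0.59038761 0.04089239]
0.03 [0.59362537 0.06164129]
0.1 [0.60441789 0.1308043 ]
clock 11.67 tcp [0.4773 0.387  0.0339] rpy [-1.7997e+02  8.0000e-02 -9.1480e+01] F [-5. -0.  7.] open 0.0157 gf 30.0
[-0.0005, 0.0013, 0.0004] [0.08, 0.12, -14.61]
```

{"api": "play_rows", "payload": {
  "commands": [
    [[0, 0, 0, 0, 0, 0, 3.5], [0, 0, 0, 0, 0, 0, 3.5], [0, 0, 0, 0, 0, 0.4, 3.5], [0, 0, 0, 0, 0, 0.8, 3.5], [0, 0, 0, 0, 0, 0.8, 1], [0, 0, 0, 0, 0, 0.8, 1], [0, 0, 0, 0, 0, 0.8, 1], [0, 0, 0, 0, 0, 0.8, 1]]
  ]
}}

```text
clock: 12.33
tool_pos: [0.4774, 0.3865, 0.0244]
orientation: [180.0, -0.0, -91.5]
force: [0.7, -0.5, -1.0]
opening: 0.0159
gripper_force: 30.0
```

{"api": "play_rows", "payload": {
  "commands": [
    [[0, 0, 0, 0, 0, 0, 1], [0, 0, 0, 0, 0, 0, 1]]
  ]
}}

```text
clock: 12.5
tool_pos: [0.4774, 0.3865, 0.0244]
orientation: [180.0, -0.0, -91.5]
force: [1.4, 0.1, -2.7]
opening: 0.016
gripper_force: 30.0
```

```bash
python3 to.py .477,.386,.18,-91.5 .5935,.0596,.18,-98.9
```

```text
clock 12.5 tcp [0.4774 0.3865 0.0244] rpy [180.    -0.   -91.49] F [ 1.4  0.1 -2.7] open 0.016 gf 30.0
[0.0001, -0.0, 0.0001] [0.06, 0.04, -15.56]
[0.0001, -0.0, 0.1293] [32.38, -12.46, -15.56]
```

{"api": "play_rows", "payload": {
  "commands": [
    [[0, 0, 0, 0, 0, -2, 1], [0, 0, 0, 0, 0, -6, 1], [0, 0, 0, 0, 0, -10, 1], [0, 0, 0, 0, 0, -14, 1], [0, 0, 0.03, 3, -1.1, -15.5, 1], [0, 0, 0.06, 6.5, -2.5, -15.5, 1], [0, 0, 0.1, 10, -3.8, -15.5, 1], [0, 0, 0.129, 13.5, -5.2, -15.5, 1]]
  ]
}}

```text
clock: 13.17
tool_pos: [0.5253, 0.2488, 0.1796]
orientation: [180.0, 0.0, -99.0]
force: [0.7, -0.1, -3.9]
opening: 0.0153
gripper_force: 30.0
```

{"api": "play_rows", "payload": {
  "commands": [
    [[0, 0, 0, 3.5, -0.9, 0, 1], [0, 0, 0, 7, -1.8, 0, 1], [0, 0, 0, 10.5, -2.7, 0, 1], [0, 0, 0, 14, -3.5, 0, 1], [0, 0, 0, 17, -4.3, 0, 1], [0, 0, 0, 18, -4.5, 0, 1], [0, 0, 0, 18, -4.5, 0, 1], [0, 0, 0, 18, -4.5, 0, 1]]
  ]
}}

```text
clock: 13.83
tool_pos: [0.5422, 0.0649, 0.1793]
orientation: [180.0, 0.0, -99.0]
force: [-1.2, 0.1, -4.6]
opening: 0.0158
gripper_force: 30.0
```

```bash
python3 to.py .5935,.0596,.18,-98.9 .5935,.0596,.130,-98.9
```

```text
clock 13.83 tcp [0.5422 0.0649 0.1793] rpy [179.96   0.   -98.99] F [-1.2  0.1 -4.6] open 0.0158 gf 30.0
[0.0006, 0.0001, -0.0015] [-0.28, -5.15, -0.08]
[0.0006, 0.0001, -0.0015] [-0.28, -5.15, 4.92]
```

{"api": "play_rows", "payload": {
  "commands": [
    [[0, 0, 0, -0.1, -2.5, 0, 1], [0, 0, 0, -0.2, -4.5, 0, 1], [0, 0, 0, -0.3, -5.1, 1, 1], [0, 0, 0, -0.3, -5.1, 3, 1], [0, 0, 0, -0.3, -5.1, 4.2, 1], [0, 0, 0, -0.3, -5.1, 4.2, 1], [0, 0, 0, -0.3, -5.1, 4.2, 1], [0, 0, 0, -0.3, -5.1, 4.2, 1]]
  ]
}}

```text
clock: 14.5
tool_pos: [0.5938, 0.0614, 0.1382]
orientation: [-180.0, 0.0, -98.8]
force: [0.1, 0.2, -3.9]
opening: 0.0159
gripper_force: 30.0
```

```bash
python3 to.py .5935,.0596,.1244,-98.9; python3 - <<'E'
from h import *
from plant import ctrl
s=ctrl.snapshot('side');t=ctrl.snapshot('top')
o=ctrl.get_obs();x,y,z=o['tool_pos'];yaw=np.radians(o['orientation'][2]+180)
I=cv2.resize(s['color'][150:230,250:360,::-1],None,fx=5,fy=5,interpolation=2)
for P,col in((rect(x,y,yaw,.13,.08,[z-.0244+.022]),(255,0,255)),(rect(.589,.032,1.416,.18,.09,[.095]),(255,0,0))):
    for q in (proj(s,P)-[250,150]+.5)*5: cv2.circle(I,tuple(int(v) for v in q),3,col,1)
J=cv2.resize(t['color'][110:190,220:270,::-1],None,fx=5,fy=5,interpolation=2)
cv2.imwrite('pics/pre.png',np.hstack([I,J]))
E
```

```text
clock 14.5 tcp [0.5938 0.0614 0.1382] rpy [-1.7996e+02  1.0000e-02 -9.8810e+01] F [ 0.1  0.2 -3.9] open 0.0159 gf 30.0
[-0.0007, 0.0001, 0.0015] [0.18, 0.0, 1.38]
```

View pics/pre.png

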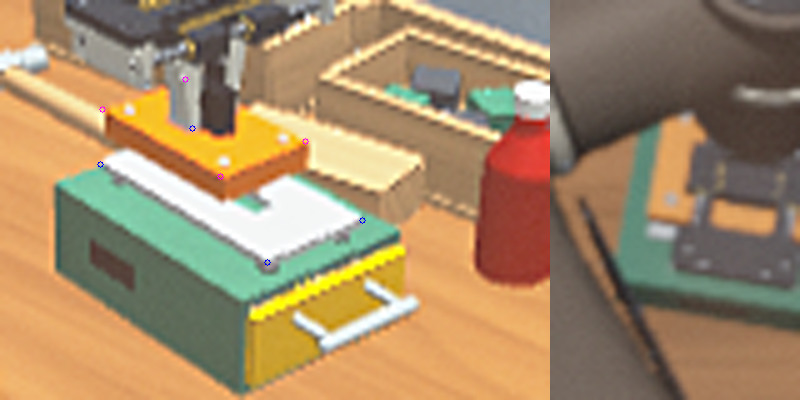

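{"api": "play_rows", "payload": {
  "commands": [
    [[0, 0, 0, 0.1, 0, 0.5, 1], [0, 0, 0, 0.1, 0, 0.9, 1], [0, 0, 0, 0.1, 0, 1.2, 1], [0, 0, 0, 0.1, 0, 1.4, 1], [0, 0, 0, 0.1, 0, 1.45, 1], [0, 0, 0, 0.1, 0, 1.45, 1], [0, 0, 0, 0.1, 0, 1.45, 1]]
  ]
}}

```text
clock: 15.18
tool_pos: [0.5932, 0.0595, 0.1242]
orientation: [-180.0, -0.0, -98.9]
force: [-4.7, 1.2, 6.4]
opening: 0.016
gripper_force: 30.0
```

{"api": "play_rows", "payload": {
  "commands": [
    [[0, 0, 0, 0.2, 0, 0, 1], [0, 0, 0, 0.4, 0, 0, 1], [0, 0, 0, 0.6, 0, 0, 1], [0, 0, 0, 0.8, 0, 0, 1], [0, 0, 0, 1.0, 0, 0, 1], [0, 0, 0, 1.2, 0, 0, 1], [0, 0, 0, 1.2, 0, 0, 1]]
  ]
}}

```text
clock: 15.77
tool_pos: [0.5902, 0.0467, 0.1222]
orientation: [179.9, -0.1, -98.9]
force: [-0.8, 0.1, -3.0]
opening: 0.0157
gripper_force: 30.0
```

{"api": "play_rows", "payload": {
  "commands": [
    [[0, 0, 0, 0.1, 0, 0, 1], [0, 0, 0, 0.2, 0, 0, 1], [0, 0, 0, 0.3, 0, 0, 1], [0, 0, 0, 0.3, 0, 0, 1]]
  ]
}}

```text
clock: 16.1
tool_pos: [0.5906, 0.0443, 0.1227]
orientation: [180.0, -0.0, -98.9]
force: [-0.6, 0.3, -3.4]
opening: 0.0159
gripper_force: 30.0
```

{"api": "play_rows", "payload": {
  "commands": [
    [[0, 0, 0, 0.1, 0, 0.1, 1], [0, 0, 0, 0.2, 0, 0.2, 1], [0, 0, 0, 0.3, 0, 0.3, 1], [0, 0, 0, 0.3, 0, 0.35, 1], [0, 0, 0, 0.3, 0, 0.4, 1], [0, 0, 0, 0.3, 0, 0.4, 1]]
  ]
}}

```text
clock: 16.6
tool_pos: [0.591, 0.0421, 0.1195]
orientation: [-179.9, 0.0, -98.9]
force: [1.1, 2.5, -1.6]
opening: 0.0157
gripper_force: 30.0
```

{"api": "play_rows", "payload": {
  "commands": [
    [[0, 0, 0, 0, 0, 0.2, 1], [0, 0, 0, 0, 0, 0.4, 1], [0, 0, 0, 0, 0, 0.6, 1], [0, 0, 0, 0, 0, 0.8, 1], [0, 0, 0, 0, 0, 0.9, 1], [0, 0, 0, 0, 0, 1.0, 1], [0, 0, 0, 0, 0, 1.0, 1], [0, 0, 0, 0, 0, 1.0, 1]]
  ]
}}

```text
clock: 17.27
tool_pos: [0.5911, 0.0421, 0.1114]
orientation: [-179.9, 0.0, -98.8]
force: [-5.2, 3.3, 14.8]
opening: 0.0161
gripper_force: 30.0
```

{"api": "play_rows", "payload": {
  "commands": [
    [[0, 0, 0, 0, 0, 0.1, 1], [0, 0, 0, 0, 0, 0.15, 1], [0, 0, 0, 0, 0, 0.15, 1], [0, 0, 0, 0, 0, 0.15, 1]]
  ]
}}

```text
clock: 17.6
tool_pos: [0.5911, 0.0421, 0.1113]
orientation: [-179.8, 0.0, -98.8]
force: [-9.8, 3.3, 25.5]
opening: 0.0159
gripper_force: 30.0
```

```bash
python3 - <<'E'
from h import *
from plant import ctrl
s=ctrl.snapshot('side')
o=ctrl.get_obs();x,y,z=o['tool_pos'];yaw=np.radians(o['orientation'][2]+180);print(z,o['force'],o['clock'])
I=cv2.resize(s['color'][150:230,250:360,::-1],None,fx=5,fy=5,interpolation=2)
for P,col in((rect(x,y,yaw,.13,.08,[.087+.022]),(255,0,255)),(rect(.589,.032,1.416,.18,.09,[.087]),(255,0,0))):
    for q in (proj(s,P)-[250,150]+.5)*5: cv2.circle(I,tuple(int(v) for v in q),3,col,1)
cv2.imwrite('pics/fin.png',I)
E
```

```text
0.11132295185848012 [-10.14939031   3.76513398  25.82454799] 17.65
```

View pics/fin.png

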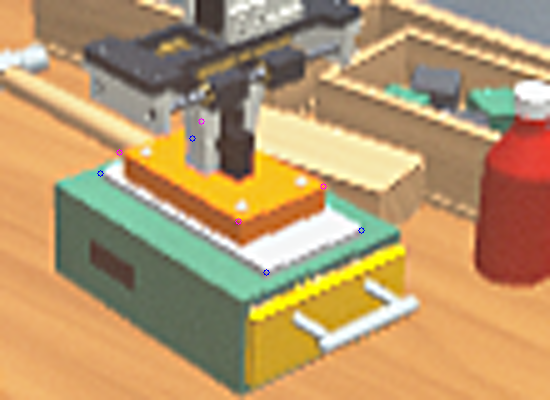

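```bash
python3 -c "
from plant import ctrl
print(ctrl.close_job())"
```

```text
the job is handed in; nothing more can be done
None
```

The job is handed in at about 17.7 s: the banded bush stands upright in the drawer, the drawer is pushed shut to its stop, and the cover is over the pin, held by the gripper fully down on the deck stop with about 26 N.

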